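# Load the pin shuttle, work the sagging bolt free and hold the gate open

## Task

Take the steel sample pin out of the pocket tray and seat it upright, fully home, in the nest of the blue shuttle in front of the inspection enclosure. Then free the gate of the enclosure: its barrel bolt sags and its nose hooks behind the bent-up lip of the keeper, so lift the bolt by its black knob over the lip while drawing it back, without forcing it. Swing the gate, which a spring pulls shut, about 50 degrees open to clear the lane of the shuttle, and finish while still holding it there, bolt drawn; leave the vials and everything else on the bench undisturbed.

Things in the scene. Friction and masses are not known exactly. Their poses are not given: they have to be found in the camera images.
- enclosure: Inspection enclosure, aluminium frame and clear panels, fixed, 196 wide (y), 150 high, 113 mm deep. Origin on the bench in the middle of the gate plane; its -x points out of the gate along the rail, +y from hinge post to keeper post. Posts and top bar reach to x = -9 mm; the closed gate lies at x = -7 to 7, y = -69 to 68 mm. The rail runs out along y = 50 to x = -172 mm, 30 mm high at most.
- gate_hinge (a point): Point on the vertical hinge axis of the gate, 118 mm above the bench (x = 0, y = -72 mm of the enclosure).
- nest (a point): Centre of the mouth of the nest in the top of the blue shuttle (40 mm along the rail, 24 mm wide, top 30 mm above the bench, locked on its rail): a round hole of 13 mm diameter, 6 mm deep, flat floor on which the foot of the pin stands. It lies at x = -130, y = 50 mm of the enclosure; the swinging gate does not reach the shuttle.
- pin_mid (a point): The steel sample pin (23 mm high, 16 g) at its centre; z is its axis. Its round head, 16 mm in diameter, lies 2.5 to 11.5 mm above this point: grasp it there. Stem and foot are 10.6 mm in diameter; the face it stands on is 6.5 mm below this point. In the tray this point is 16.5 mm above the bench (0.5 mm over the tray's top); fully home in the nest it is 0.5 mm above nest.
- pocket_tray: Grey pocket tray, fixed, 100 x 100 x 16 mm, origin at the centre of its underside, x and y along its sides. Four pockets of 13 mm diameter, 6 mm deep, at x, y = +-24 mm; one holds the pin, two a vial each, one is empty.
- vial_blue_mid (a point): Small vial with a blue cap standing in a pocket of the tray, 12 mm in diameter, 32 mm tall, at half height. Leave it where it is.
- vial_red_mid (a point): Small amber vial with a red cap standing in a pocket of the tray, 12 mm in diameter, 32 mm tall, at half height. Leave it where it is.
- knob (a point): Centre of the black ball knob of the bolt, 21 mm in diameter, on an upright 8 mm stem. As found about 163 mm above the bench, 39 mm out from the gate's middle plane, 108 mm from the hinge axis along the gate (top edge of the gate: 138 mm). The keeper (top at 138 mm) begins 38 mm from it, away from the hinge. It moves with bolt and gate; take it with the fingers on either side along the bolt.
- bolt: Steel barrel bolt on the gate's outer face: a 12 mm rod along the gate in a worn barrel near the hinge, in which it tilts; then a 7 mm neck and at its end a nose of 20 mm diameter. Origin in the middle of the barrel, 40 mm from the hinge axis, 118 mm high; +y along the rod to the nose. As found the neck lies on the keeper's lip and the nose hangs behind it.
- bolt_lift (a joint): Tilt of the bolt in its barrel, rad: 0 sagging (nose 0.06 rad down), 0.095 fully raised; its weight and a weak spring press it down (about 2 N at the knob). The nose clears the lip from 0.06 on. Each 0.01 rad moves the knob up 0.68 mm and towards the hinge 0.5 mm: the knob must rise about 4 mm to clear the lip and stops at about 6.5 mm.
- bolt_draw (a joint): How far the bolt is drawn back towards the hinge, along the gate, m: 0 fully home, 0.032 fully back; as found 0.002 to 0.005. Unlifted, the nose catches on the lip at 0.008; drawn 0.024 it is out of the keeper and the gate is free; draw it nearly all the way. It slides with about 1 N of friction and stays where it is left.
- keeper: The brass keeper on the post of the frame, fixed: an open strap whose edge towards the gate is bent up into a lip 3 mm thick. It reaches 36 mm in front of the gate plane and from 92 to 138 mm above the bench. Origin as that of the enclosure.
- gate: The gate (frame with clear panel, 140 mm from hinge axis to free edge, 0.45 kg) with the bolt on it. Origin on the hinge axis at bench height; +y from the hinge to the free edge, -x outwards.
- gate_swing (a joint): Opening angle of the gate, rad: 0 closed, up to 1.3, outwards (towards the enclosure's -x), counter-clockwise seen from above. A spring pulls it shut with 0.09 Nm when closed, rising by 0.22 Nm per rad (about 3.5 N at the knob at 50 degrees). From 0.70 on the lane of the shuttle is clear.
- tin: Round weighing tin with lid, 51 mm in diameter, 26 mm high, origin under its centre. Bystander.
- dropper: Dropper bottle, 28 mm in diameter, 92 mm high, origin under its centre. Bystander.
- tape: Roll of yellow tape, 62 mm in diameter, 19 mm high, lying flat, origin under its centre. Bystander.
- jar: White jar with a red screw lid, 43 mm in diameter, 51 mm high, origin under its centre. Bystander.
- block: Aluminium block, 30 x 45 x 22 mm, origin under its centre. Bystander.

How it is judged:
By the outcome, as a careful person would: the job done as asked, in the order asked, and still so for the second after the job is handed in, while the arm keeps its last pose, push and grip.
It also fails if it takes over 48 s, if anything falls off the work surface, if the arm or the gripper's body presses on something with over 40 N, if the wrist force passes 120 N, or if a joint passes its speed limit or range.

## Robot

A 7-joint arm with a two-finger parallel gripper is mounted at the origin on a cart in front of the work surface, level with it; the furniture and walls round the work are solid. World frame = base frame: x ahead of the robot, y to its left, z up, the work surface at z = 0. Lengths are in m, angles in rad, forces in N, time in s.
With the tool pointing down it reaches from about 0.425 to 0.925 m from the base axis. Payload 6.8 kg.
Tool frame: the origin (TCP) lies on the centre line of the jaws, within the pads' length; the fingertips stand 19 mm ahead of it and the grasp point (between the pads) is the TCP; z points along the fingers, y is the line along which they close (so a half turn about z gives the same grasp; the last joint's range is limited). The gripper opens to 85 mm and grips with 20 to 120 N. Pads are 22 mm wide; open, the fingers measure 114 mm over their backs; the gripper's body (76 mm by 85 mm) begins 54 mm behind the grasp point. The pads swing forward as they close: fully open they stand 13 mm farther back than shut.
Start: joints at [-1.36, 0.477, 0.022, 1.555, -0.011, 1.109, -0.083], TCP at [0.212, 0.641, 0.25] pointing down, gripper open.
Joint ranges: [-2.96, 2.96], [-0.34, 2.1], [-1.41, 1.46], [0.24, 2.44], [-1.37, 4.51], [0.17, 1.92], [-2.96, 2.96]. Speed limits (rad/s): [2.39, 2.39, 3.14, 3.14, 3.14, 3.14, 3.14].

## Interface

Orientations are given as a rotation vector (axis times angle).
In Python, from bench import r gives the robot as it stands. The module is installed in compiled form; this text tells all that it offers.
- The arm moves only by the tool arm_command, never from a script. Its argument "rows" is a list of rows, each an object of numbers: "fingers": the opening, from -1 (shut) to 1 (fully open); "x", "y", "z": the shift along the tool's x, y, z in m; "ax", "ay", "az": the turn, a rotation vector about the tool's x, y, z in degrees. In form: [{"fingers": .., "x": .., "y": .., "z": .., "ax": .., "ay": .., "az": ..}, ...]. A call has 1 to 10 rows; each row shifts and turns the commanded pose from where the row before left it, along the tool's axes as they then stand; what a row does not reach is not made up. A row lasts 1/12 s, in which the tool goes at most 41.7 mm and 7.16 degrees, less where a joint would pass 70% of its speed; a pose out of reach is approached as far as the arm can. A call is refused whole if a number of a shift passes 0.0417 or a number of a turn 7.16, either way. A call with a gripper value outside its range is refused whole. The fingers move at their own pace and stop on an object; "grip_force" is the grip in N (left out, the last holds). Time passes only in rows, so rows that do not move let the fingers close. It gives the time, the measured TCP pose, the force, the opening and the grip force at its end, in the units of the state.
- r.get_obs(): the state, without advancing time (a new reading comes with each control period).
- r.grab_frame(name): name is "scene" or "top" or "wrist"; returns a dict with "frame" (420x560x3 uint8, red, green, blue), "depth" (420x560 float32, m along the optical axis (not along the pixel's ray), 0 where there is no reading), "K" (3x3 intrinsics, pixels), "world_from_camera" (4x4, takes a point from camera to world coordinates). Camera axes: x right, y down, z forward; pixel columns grow to the right and rows downward; lengths in m; the calibration is good to about 2 mm. A picture is of the moment at which its call begins.
- r.hand_in(): hands the job in; it is judged then, once.
The state is a dict: "clock": time; "joints": joint angles; "qvel": joint speeds; "tau": joint torques, N m; "tcp_pos": TCP position; "orientation": TCP orientation; "contact_force": force on the tool from outside, world axes, zero at the start; "moment": the same for the moment, N m; "grip_width": finger opening in m; "gripper_force": force on a finger pad.
Only numpy, scipy, OpenCV 4.12 (cv2) and the standard library are available. Lean on these libraries where they do the work, as an engineer would, in place of code of your own. Each camera call takes 0.05 s, during which the arm holds its last target. There are 200 camera calls.

## Working session

There is one attempt and no reset: what is moved stays moved. The work goes in short steps, Python scripts to look and compute and a tool call to move; the robot and the scene stay as the last step left them, time stands still between calls to the robot, and variables do not carry over. Pictures are saved under pics/ and viewed, at most 10 in all, crops included, and the job is handed in when it is done.

Besides the shell and the picture viewer there is one more tool, called after "Emit:" by a JSON object that holds its "name" and its "arguments", one argument or row to a line. arm_command: Moves the arm, as the interface text tells. Its arguments: {"type":"object","properties":{"rows":{"type":"array"},"grip_force":{"type":"number"}},"required":["rows"]}

```bash
mkdir -p pics
cat > h.py <<'E'
import numpy as np, cv2
from bench import r
from scipy.spatial.transform import Rotation as R
def grab(n,name=None):
    f=r.grab_frame(n)
    if name: cv2.imwrite('pics/'+name,f['frame'][:,:,::-1])
    return f
def pts(f):
    K=f['K'];T=f['world_from_camera'];d=f['depth']
    v,u=np.mgrid[:d.shape[0],:d.shape[1]]
    P=np.stack([(u-K[0,2])/K[0,0]*d,(v-K[1,2])/K[1,1]*d,d],-1)
    return P@T[:3,:3].T+T[:3,3]
def plane(f,u,v,z):
    K=f['K'];T=f['world_from_camera']
    d=T[:3,:3]@np.array([(u-K[0,2])/K[0,0],(v-K[1,2])/K[1,1],1]);c=T[:3,3]
    return c+d*(z-c[2])/d[2]
def proj(f,p):
    T=f['world_from_camera'];q=T[:3,:3].T@(np.array(p)-T[:3,3]);q=f['K']@q
    return q[:2]/q[2]
E
python3 - <<'E'
from h import *
o=r.get_obs();print({k:np.round(v,3) for k,v in o.items()})
for n in('top','scene'):
    f=grab(n,n+'0.png');print(n,np.round(f['world_from_camera'],3).tolist(),f['K'][0,0]); np.savez('/tmp/'+n+'.npz',**f)
E
```

```text
{'clock': np.float64(0.0), 'joints': array([-1.36 ,  0.478,  0.022,  1.556, -0.012,  1.109, -0.083]), 'qvel': array([-0.001, -0.001,  0.002, -0.001,  0.001,  0.001,  0.001]), 'tau': array([ 0.0000e+00, -5.9644e+01,  1.6080e+00, -2.8121e+01,  1.2000e-02,
        9.0000e-03,  0.0000e+00]), 'tcp_pos': array([0.211, 0.64 , 0.249]), 'orientation': array([-4.990e-01, -3.102e+00,  3.000e-03]), 'contact_force': array([-0.239, -0.018,  0.57 ]), 'moment': array([-0.023,  0.01 , -0.06 ]), 'gripper_force': np.float64(0.0), 'grip_width': np.float64(0.085)}
top [[0.015, -0.983, 0.181, 0.392], [-1.0, -0.014, 0.003, -0.141], [-0.0, -0.181, -0.984, 1.214], [0.0, 0.0, 0.0, 1.0]] 446.5866070002789
scene [[0.729, 0.275, -0.627, 1.332], [0.684, -0.288, 0.67, -0.926], [0.004, -0.917, -0.398, 0.609], [0.0, 0.0, 0.0, 1.0]] 503.2794670797827
```

View pics/top0.png

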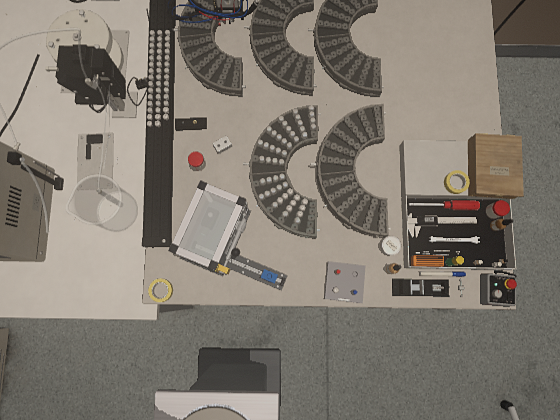

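View pics/scene0.png

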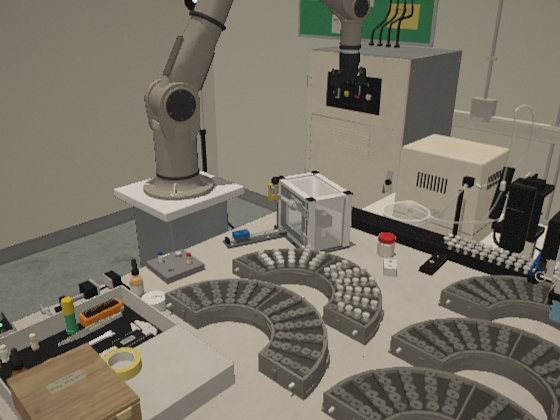

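The top view shows the enclosure at about (210,225), the blue shuttle at (268,277), the tray at (345,281), the tape at (160,290). The scene view shows the gate's far side. I'll enlarge the top view.

Run:
```python
from h import *
f=dict(np.load('/tmp/top.npz'));im=f['frame'][170:310,150:380,::-1]
cv2.imwrite('pics/top1.png',cv2.resize(im,None,fx=3.45,fy=3.45,interpolation=cv2.INTER_CUBIC))
g=cv2.cvtColor(f['frame'],cv2.COLOR_RGB2HSV);h,s,v=[g[...,i].astype(int) for i in range(3)]
P=pts(f)
roi=np.zeros(h.shape,bool);roi[170:310,150:380]=1
for n,m in dict(blue=(abs(h-108)<12)&(s>110)&(v>60),red=((h<8)|(h>172))&(s>120),brass=(h>15)&(h<32)&(s>110)).items():
    c,l,st,ce=cv2.connectedComponentsWithStats((m&roi).astype(np.uint8))
    for i in range(1,c):
        if st[i,4]>6: print(n,st[i],ce[i].round(1),np.median(P[l==i],0).round(3))
```

```text
blue [261 269  17  14 125] [268.9 275.7] [ 0.449 -0.131  0.029]
blue [354 291   3   3   8] [354.9 291.9] [ 0.41  -0.354  0.041]
red [336 270   4   4  13] [337.6 271.4] [ 0.464 -0.311  0.04 ]
brass [215 264  15  10  80] [222.4 268.7] [ 0.459 -0.021  0.138]
brass [150 279  22  23 170] [161.4 290.3] [0.406 0.149 0.019]
```

View pics/top1.png

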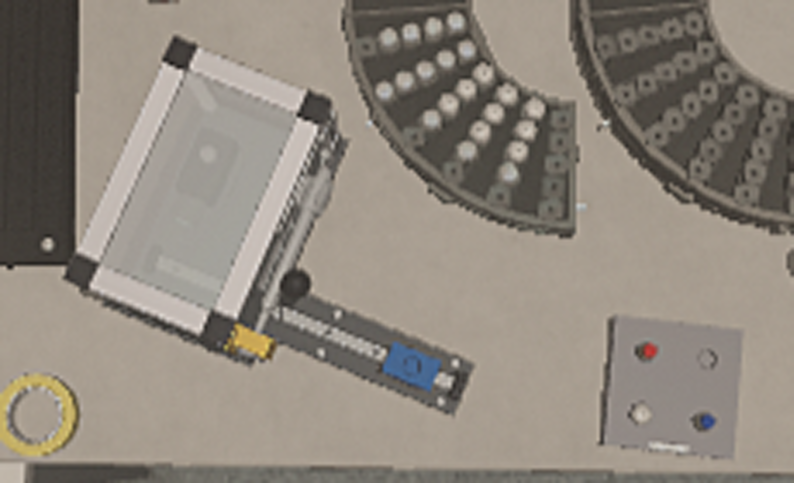

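Crop (scale 3.45, offset 150,170): pin, pale disc at (640,412); red vial (646,351); blue vial (703,421); empty pocket (708,358); nest (412,364); knob (295,284); keeper (250,342).

Run:
```python
from h import *
f=dict(np.load('/tmp/top.npz'))
px=lambda a,b:(150+a/3.45,170+b/3.45)
C=np.array([plane(f,*px(*p),.15)[:2] for p in [(180,52),(318,105),(81,270),(220,330)]])
print(C.round(3).tolist())
ey=(C[2]-C[0])+(C[3]-C[1]);ex=(C[0]-C[1])+(C[2]-C[3])
print(np.degrees(np.arctan2(*ey[::-1]))-90,np.degrees(np.arctan2(*ex[::-1])),np.linalg.norm(ey)/2,np.linalg.norm(ex)/2)
nest=plane(f,*px(412,365),.03);knob=plane(f,*px(295,283),.17)
print('nest',nest,'knob',knob,'pin',plane(f,*px(640,411),.028),'red',plane(f,*px(646,351),.038),'blue',plane(f,*px(703,421),.038),'hole',plane(f,*px(708,358),.016))
g=cv2.cvtColor(f['frame'],cv2.COLOR_RGB2HSV).astype(int);h,s,v=g[...,0],g[...,1],g[...,2]
m=((abs(h-108)<12)&(s>110)&(v>60));m[:255]=0;m[290:]=0;m[:,:255]=0;m[:,290:]=0
c=cv2.findContours(m.astype(np.uint8),0,2)[0];c=max(c,key=cv2.contourArea)
b=cv2.boxPoints(cv2.minAreaRect(c));B=np.array([plane(f,*p,.03)[:2] for p in b]);print(B.round(3).tolist(),B.mean(0))
for i in range(2):
  d=B[i+1]-B[i];print(np.linalg.norm(d),np.degrees(np.arctan2(*d[::-1])))
for yaw in (66,67,68,69):
  a=np.radians(yaw);X=np.array([np.cos(a),np.sin(a)]);Y=np.array([-X[1],X[0]])
  O=nest[:2]+.13*X-.05*Y; print(yaw,O, 'knob pred',O-.039*X+.036*Y)
P=pts(f);m=(P[...,2]>.012)&(P[...,2]<.022);m[:,:315]=0;m[:,375:]=0;m[:255]=0
c=max(cv2.findContours(m.astype(np.uint8),0,2)[0],key=cv2.contourArea)
B=np.array([plane(f,*p,.016)[:2] for p in cv2.boxPoints(cv2.minAreaRect(c))]);print('tray',B.mean(0),(B[1]-B[0]),(B[2]-B[1]))
```

```text
[[0.662, 0.035], [0.625, -0.064], [0.506, 0.097], [0.466, -0.001]]
68.39533963421434 68.62469702239387 0.1699122231343304 0.10585262853291932
nest [ 0.44935099 -0.13252467  0.03      ] knob [ 0.49668779 -0.0532504   0.17      ] pin [ 0.41728662 -0.30632055  0.028     ] red [ 0.46209235 -0.30997629  0.038     ] blue [ 0.41033494 -0.35226499  0.038     ] hole [ 0.4587217  -0.36095132  0.016     ]
[[0.446, -0.109], [0.467, -0.118], [0.453, -0.153], [0.432, -0.144]] [ 0.44956701 -0.1309714 ]
0.023015983063907484 -22.300523468736884
0.038048614965753826 -112.23050450432683
66 [ 0.54790402 -0.03410059] knob pred [ 0.49915366 -0.05508634]
67 [ 0.54617127 -0.03239559] knob pred [ 0.49779459 -0.05422896]
68 [ 0.54440903 -0.0307211 ] knob pred [ 0.49642076 -0.05339543]
69 [ 0.54261784 -0.02907761] knob pred [ 0.49503259 -0.052586  ]
tray [ 0.43822129 -0.33288933] [ 0.10057939 -0.01083844] [-0.00869728 -0.10187649]
```

Run:
```python
from h import *
f=dict(np.load('/tmp/top.npz'));P=pts(f).reshape(-1,3);P=P[f['depth'].ravel()>0]
th=np.degrees(np.arctan2(P[:,1],P[:,0]));rr=np.hypot(P[:,0],P[:,1])
for a in range(-60,90,10):
    m=(th>a)&(th<a+10)&(rr>.4)&(rr<.8)
    print(a,m.sum(),np.percentile(P[m,2],99).round(3) if m.any() else None,P[m,2].max().round(3) if m.any() else None)
```

```text
-60 3613 0.076 0.083
-50 4766 0.049 0.096
-40 5256 0.045 0.052
-30 5607 0.045 0.048
-20 5600 0.058 0.061
-10 5977 0.159 0.177
0 5151 0.154 0.159
10 4758 0.152 0.156
20 3228 0.032 0.037
30 4742 0.0 0.005
40 5160 0.053 0.07
50 3423 -0.062 0.008
60 1912 -0.175 -0.17
70 2064 -0.886 -0.874
80 2137 -0.887 -0.883
```

Emit:
{"name": "arm_command", "arguments": {
  "rows": [
    {"x": -0.02, "y": -0.005, "az": 2},
    {"x": -0.04, "y": -0.005, "az": 3.5},
    {"x": -0.04, "y": -0.005, "az": 3.5},
    {"x": -0.04, "y": -0.005, "az": 3.5}
  ]
}}

```text
validation failed for argument at $.ro...
```

Emit:
{"name": "arm_command", "arguments": {
  "rows": [
    {"fingers": -0.2, "x": -0.02, "y": -0.005, "z": 0, "ax": 0, "ay": 0, "az": 2},
    {"fingers": -0.2, "x": -0.04, "y": -0.005, "z": 0, "ax": 0, "ay": 0, "az": 3.5},
    {"fingers": -0.2, "x": -0.04, "y": -0.005, "z": 0, "ax": 0, "ay": 0, "az": 3.5},
    {"fingers": -0.2, "x": -0.04, "y": -0.005, "z": 0, "ax": 0, "ay": 0, "az": 3.5}
  ],
  "grip_force": 30
}}

```text
clock: 0.43
tcp_pos: [0.3343, 0.5667, 0.2499]
orientation: [0.838, 3.027, -0.001]
contact_force: [0.8, 0.1, 0.8]
grip_width: 0.039
gripper_force: 0.0
```

```bash
cat > s.py <<'E'
from h import *
o=r.get_obs();m=R.from_rotvec(o['orientation']).as_matrix()
print('t',round(float(o['clock']),2),'q',o['joints'].round(2),'p',o['tcp_pos'].round(4),'yaw',np.degrees(np.arctan2(m[1,1],m[0,1])).round(2),'zt',m[:,2].round(3),'F',o['contact_force'].round(1),'w',round(float(o['grip_width']),4),'g',round(float(o['gripper_force']),1))
E
python3 s.py
```

```text
t 0.43 q [-1.21  0.45  0.1   1.6  -0.05  1.09 -0.06] p [0.3343 0.5667 0.2499] yaw 59.06 zt [ 0. -0. -1.] F [0.8 0.1 0.8] w 0.039 g 0.0
```

Emit:
{"name": "arm_command", "arguments": {
  "rows": [
    {"fingers": -0.2, "x": -0.041, "y": -0.006, "z": 0, "ax": 0, "ay": 0, "az": 3.8},
    {"fingers": -0.2, "x": -0.041, "y": -0.006, "z": 0, "ax": 0, "ay": 0, "az": 3.8},
    {"fingers": -0.2, "x": -0.041, "y": -0.006, "z": 0, "ax": 0, "ay": 0, "az": 3.8},
    {"fingers": -0.2, "x": -0.041, "y": -0.006, "z": 0, "ax": 0, "ay": 0, "az": 3.8},
    {"fingers": -0.2, "x": -0.041, "y": -0.006, "z": 0, "ax": 0, "ay": 0, "az": 3.8},
    {"fingers": -0.2, "x": -0.041, "y": -0.006, "z": 0, "ax": 0, "ay": 0, "az": 3.8},
    {"fingers": -0.2, "x": -0.041, "y": -0.006, "z": 0, "ax": 0, "ay": 0, "az": 4},
    {"fingers": -0.2, "x": -0.041, "y": -0.006, "z": 0, "ax": 0, "ay": 0, "az": 4},
    {"fingers": -0.2, "x": -0.041, "y": -0.006, "z": 0, "ax": 0, "ay": 0, "az": 4},
    {"fingers": -0.2, "x": -0.041, "y": -0.006, "z": 0, "ax": 0, "ay": 0, "az": 4}
  ]
}}

```text
clock: 1.27
tcp_pos: [0.559, 0.2268, 0.2501]
orientation: [1.798, 2.576, -0.0]
contact_force: [0.9, -0.3, 0.0]
grip_width: 0.0341
gripper_force: 0.0
```

Emit:
{"name": "arm_command", "arguments": {
  "rows": [
    {"fingers": -0.2, "x": -0.041, "y": -0.006, "z": 0, "ax": 0, "ay": 0, "az": 4},
    {"fingers": -0.2, "x": -0.041, "y": -0.006, "z": 0, "ax": 0, "ay": 0, "az": 4},
    {"fingers": -0.2, "x": -0.041, "y": -0.006, "z": 0, "ax": 0, "ay": 0, "az": 4},
    {"fingers": -0.2, "x": -0.041, "y": -0.006, "z": 0, "ax": 0, "ay": 0, "az": 4},
    {"fingers": -0.2, "x": -0.041, "y": -0.006, "z": 0, "ax": 0, "ay": 0, "az": 4},
    {"fingers": -0.2, "x": -0.041, "y": -0.006, "z": 0, "ax": 0, "ay": 0, "az": 4},
    {"fingers": -0.2, "x": -0.041, "y": -0.006, "z": 0, "ax": 0, "ay": 0, "az": 4}
  ]
}}

```text
clock: 1.85
tcp_pos: [0.5582, -0.0604, 0.2502]
orientation: [2.368, 2.064, 0.0]
contact_force: [0.4, 0.2, -0.2]
grip_width: 0.0342
gripper_force: 0.0
```

```bash
python3 s.py
```

```text
t 1.85 q [-0.45  0.32  0.55  1.86 -0.19  1.02  0.05] p [ 0.5582 -0.0604  0.2502] yaw -7.85 zt [ 0. -0. -1.] F [ 0.4  0.2 -0.2] w 0.0342 g 0.0
```

Emit:
{"name": "arm_command", "arguments": {
  "rows": [
    {"fingers": -0.2, "x": -0.04, "y": -0.007, "z": 0, "ax": 0, "ay": 0, "az": 7.1},
    {"fingers": -0.2, "x": -0.04, "y": -0.006, "z": 0, "ax": 0, "ay": 0, "az": 7},
    {"fingers": -0.2, "x": -0.04, "y": -0.006, "z": 0.01, "ax": 0, "ay": 0, "az": 0},
    {"fingers": -0.2, "x": -0.04, "y": -0.006, "z": 0.02, "ax": 0, "ay": 0, "az": 0},
    {"fingers": -0.2, "x": -0.04, "y": -0.006, "z": 0.02, "ax": 0, "ay": 0, "az": 0},
    {"fingers": -0.2, "x": -0.04, "y": -0.006, "z": 0.02, "ax": 0, "ay": 0, "az": 0},
    {"fingers": -0.2, "x": -0.03, "y": -0.006, "z": 0.02, "ax": 0, "ay": 0, "az": 0},
    {"fingers": -0.2, "x": 0, "y": 0, "z": 0.01, "ax": 0, "ay": 0, "az": 0},
    {"fingers": -0.2, "x": 0, "y": 0, "z": 0, "ax": 0, "ay": 0, "az": 0},
    {"fingers": -0.2, "x": 0, "y": 0, "z": 0, "ax": 0, "ay": 0, "az": 0}
  ]
}}

```text
clock: 2.68
tcp_pos: [0.4369, -0.2908, 0.1546]
orientation: [-2.599, -1.762, 0.001]
contact_force: [0.0, 0.0, 0.5]
grip_width: 0.0342
gripper_force: 0.0
```

```bash
python3 s.py
python3 - <<'E'
from h import *
f=grab('wrist','w1.png');np.savez('/tmp/w1.npz',**f);print(np.round(f['world_from_camera'],3).tolist(),f['K'][0,0])
print(proj(f,[.417,-.306,.028]),proj(f,[.462,-.31,.042]),proj(f,[.41,-.354,.042]))
E
```

```text
t 2.68 q [-0.03  0.41  0.62  2.03 -0.33  0.8   0.41] p [ 0.4369 -0.2908  0.1546] yaw -21.72 zt [-0.001  0.001 -1.   ] F [0.  0.  0.5] w 0.0342 g 0.0
[[0.929, -0.358, -0.097, 0.461], [-0.371, -0.897, -0.242, -0.228], [-0.001, 0.261, -0.965, 0.278], [0.0, 0.0, 0.0, 1.0]] 355.9916027075211
[262.38614717 228.76569807] [323.49259956 217.91549296] [277.57956711 295.37551957]
```

View pics/w1.png

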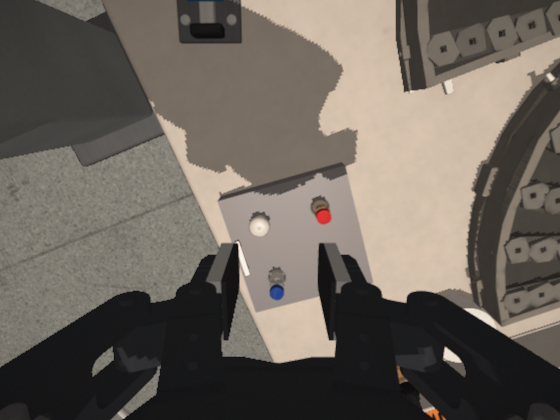

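Wrist view: pin head at (260,226), red cap (323,214), blue cap (277,292), pads at the lower sides.

```bash
cat > circ.py <<'E'
from h import *
def head(f,u0,v0,z):
    g=cv2.cvtColor(f['frame'],cv2.COLOR_RGB2GRAY);hw=16
    u0,v0=int(u0),int(v0);p=cv2.resize(g[v0-hw:v0+hw,u0-hw:u0+hw],None,fx=8,fy=8,interpolation=cv2.INTER_CUBIC)
    return p
E
python3 - <<'E'
from circ import *
f=dict(np.load('/tmp/w1.npz'));P=pts(f)
S=(slice(205,248),slice(240,282));Q=P[S].reshape(-1,3)
m=(Q[:,2]>.0255)&(Q[:,2]<.034);q=Q[m];print(m.sum(),q.mean(0),q.min(0),q.max(0))
(c,rad)=cv2.minEnclosingCircle(q[:,:2].astype(np.float32));print('depth circle',c,rad)
g=cv2.cvtColor(f['frame'],cv2.COLOR_RGB2HSV)[S];mm=((g[...,2]>150)&(g[...,1]<60)).astype(np.uint8)
n,l,st,ce=cv2.connectedComponentsWithStats(mm);i=1+st[1:,4].argmax();c=ce[i]+[240,205];print(st[i],c,plane(f,*c,.028))
p=head(f,260,226,0);cv2.imwrite('/tmp/p.png',p)
# tray fit: pocket positions from depth of tray rectangle
m=((abs(P[...,2]-.016)<.003)&(P[...,0]<.51)).astype(np.uint8)
E
```

```text
280 [ 0.4146773  -0.30457868  0.02687326] [ 0.40733359 -0.31208481  0.0255069 ] [ 0.42167754 -0.297295    0.02921972]
depth circle (0.41369831562042236, -0.3062428832054138) 0.007239153608679771
[   0    0   42   43 1661] [260.63816978 226.77062011] [ 0.41639304 -0.30407062  0.028     ]
```

Emit:
{"name": "arm_command", "arguments": {
  "rows": [
    {"fingers": -0.2, "x": -0.011, "y": -0.008, "z": 0.02, "ax": 0, "ay": 0, "az": 0.3},
    {"fingers": -0.2, "x": -0.01, "y": -0.0075, "z": 0.02, "ax": 0, "ay": 0, "az": 0},
    {"fingers": -0.2, "x": 0, "y": 0, "z": 0.02, "ax": 0, "ay": 0, "az": 0},
    {"fingers": -0.2, "x": 0, "y": 0, "z": 0.02, "ax": 0, "ay": 0, "az": 0},
    {"fingers": -0.2, "x": 0, "y": 0, "z": 0.018, "ax": 0, "ay": 0, "az": 0},
    {"fingers": -0.2, "x": 0, "y": 0, "z": 0.01, "ax": 0, "ay": 0, "az": 0},
    {"fingers": -0.2, "x": 0, "y": 0, "z": 0.005, "ax": 0, "ay": 0, "az": 0},
    {"fingers": -0.2, "x": 0, "y": 0, "z": 0.003, "ax": 0, "ay": 0, "az": 0},
    {"fingers": -0.2, "x": 0, "y": 0, "z": 0, "ax": 0, "ay": 0, "az": 0},
    {"fingers": -0.2, "x": 0, "y": 0, "z": 0, "ax": 0, "ay": 0, "az": 0}
  ]
}}

```text
clock: 3.57
tcp_pos: [0.4158, -0.3049, 0.0397]
orientation: [2.603, 1.757, 0.001]
contact_force: [-0.0, 0.4, -0.0]
grip_width: 0.0341
gripper_force: 0.0
```

```bash
python3 s.py
python3 - <<'E'
from h import *
f=grab('wrist');np.savez('/tmp/w2.npz',**f)
u=proj(f,[.4148,-.3046,.028]);print(u);u=u.astype(int)
cv2.imwrite('pics/w2.png',cv2.resize(f['frame'][u[1]-90:u[1]+90,u[0]-120:u[0]+120,::-1],None,fx=3,fy=3))
E
```

```text
t 3.57 q [ 0.14  0.58  0.48  2.11 -0.49  0.56  0.59] p [ 0.4158 -0.3049  0.0397] yaw -21.94 zt [ 0.001 -0.001 -1.   ] F [-0.   0.4 -0. ] w 0.0341 g 0.0
[278.17759391 273.01014242]
```

View pics/w2.png

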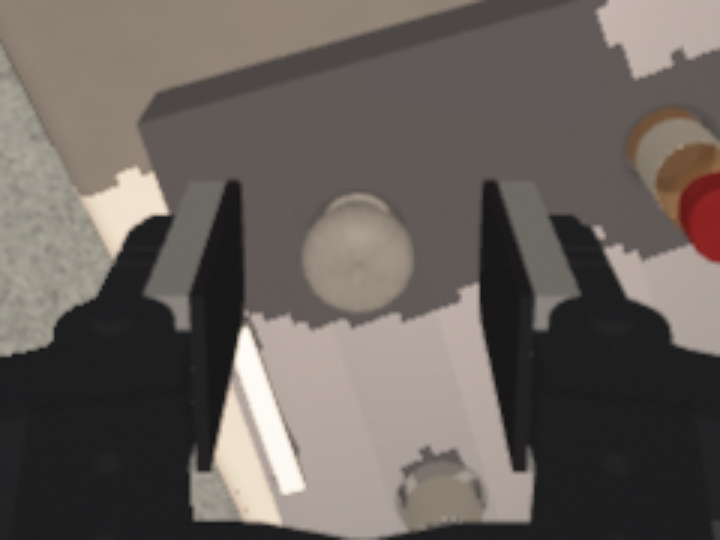

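The pin head is at (358,258) in the crop, midway between the pads (242 and 480). Closing on it.

Emit:
{"name": "arm_command", "arguments": {
  "rows": [
    {"fingers": -0.2, "x": 0.001, "y": 0, "z": 0.002, "ax": 0, "ay": 0, "az": 0},
    {"fingers": -0.5, "x": 0, "y": 0, "z": 0.001, "ax": 0, "ay": 0, "az": 0},
    {"fingers": -0.9, "x": 0, "y": 0, "z": 0, "ax": 0, "ay": 0, "az": 0},
    {"fingers": -0.9, "x": 0, "y": 0, "z": 0, "ax": 0, "ay": 0, "az": 0},
    {"fingers": -0.9, "x": 0, "y": 0, "z": 0, "ax": 0, "ay": 0, "az": 0},
    {"fingers": -0.9, "x": 0, "y": 0, "z": 0, "ax": 0, "ay": 0, "az": 0}
  ],
  "grip_force": 30
}}

```text
clock: 4.12
tcp_pos: [0.4156, -0.3038, 0.0361]
orientation: [2.604, 1.758, 0.001]
contact_force: [-1.0, 1.0, 3.4]
grip_width: 0.0142
gripper_force: 29.3
```

```bash
python3 s.py
python3 - <<'E'
from h import *
f=grab('wrist','w3.png');np.savez('/tmp/w3.npz',**f)
o=r.get_obs();m=R.from_rotvec(o['orientation']).as_matrix()
T=f['world_from_camera'];print('cam in tool',(m.T@(T[:3,3]-o['tcp_pos'])).round(4))
# Otsu on w1 and w3
for n,(u,v),w,z in(('w1',(260,226),14,.028),('w3',(278,270),24,.028)):
    f=dict(np.load(f'/tmp/{n}.npz'));g=cv2.cvtColor(f['frame'],cv2.COLOR_RGB2GRAY)[v-w:v+w,u-w:u+w]
    t,b=cv2.threshold(g,0,255,cv2.THRESH_OTSU);k,l,st,ce=cv2.connectedComponentsWithStats(b)
    i=l[w,w];print(n,t,st[i],ce[i]+[u-w,v-w],plane(f,*(ce[i]+[u-w,v-w]),z))
E
```

```text
t 4.12 q [ 0.14  0.59  0.47  2.11 -0.5   0.55  0.59] p [ 0.4156 -0.3038  0.0361] yaw -21.96 zt [ 0.  0. -1.] F [-1.   1.   3.4] w 0.0142 g 29.3
cam in tool [ 0.0675 -0.0012 -0.1235]
w1 177.0 [  4   7  19  18 258] [258.85658915 227.20930233] [ 0.4150328  -0.30389815  0.028     ]
w3 80.0 [   7    0   35   48 1574] [278.10355781 269.80114358] [ 0.41579261 -0.30048163  0.028     ]
```

Emit:
{"name": "arm_command", "arguments": {
  "rows": [
    {"fingers": -0.9, "x": 0, "y": 0, "z": -0.004, "ax": 0, "ay": 0, "az": 0},
    {"fingers": -0.9, "x": 0, "y": 0, "z": -0.01, "ax": 0, "ay": 0, "az": 0},
    {"fingers": -0.9, "x": 0, "y": 0, "z": -0.02, "ax": 0, "ay": 0, "az": 0},
    {"fingers": -0.9, "x": 0, "y": 0, "z": -0.03, "ax": 0, "ay": 0, "az": 0},
    {"fingers": -0.9, "x": 0, "y": 0, "z": -0.03, "ax": 0, "ay": 0, "az": 0},
    {"fingers": -0.9, "x": 0, "y": 0, "z": 0, "ax": 0, "ay": 0, "az": 0},
    {"fingers": -0.9, "x": 0, "y": 0, "z": 0, "ax": 0, "ay": 0, "az": 0}
  ]
}}

```text
clock: 4.75
tcp_pos: [0.4164, -0.3045, 0.132]
orientation: [2.601, 1.756, 0.004]
contact_force: [-0.5, 0.2, -0.8]
grip_width: 0.0138
gripper_force: 29.3
```

```bash
python3 s.py
python3 - <<'E'
from h import *
f=grab('wrist');np.savez('/tmp/w4.npz',**f)
cv2.imwrite('pics/w4.png',cv2.resize(f['frame'][180:360,160:400,::-1],None,fx=3,fy=3))
E
```

```text
t 4.75 q [ 0.02  0.43  0.61  2.07 -0.36  0.74  0.48] p [ 0.4164 -0.3045  0.132 ] yaw -21.97 zt [ 0.004 -0.001 -1.   ] F [-0.5  0.2 -0.8] w 0.0138 g 29.3
```

View pics/w4.png

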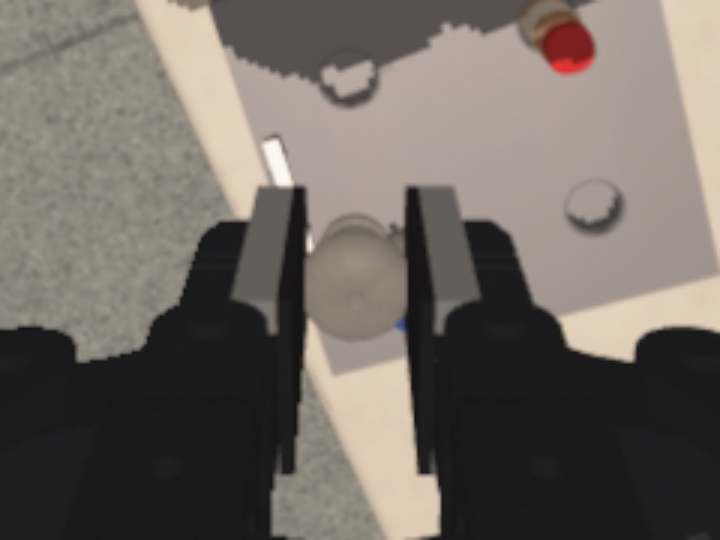

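Pin gripped; head centre at (355,282) in the crop, its empty pocket at (350,80) with full rim visible — a good reference for the nest view.

Emit:
{"name": "arm_command", "arguments": {
  "rows": [
    {"fingers": -0.9, "x": 0.03, "y": -0.006, "z": -0.003, "ax": 0, "ay": 0, "az": 0},
    {"fingers": -0.9, "x": 0.04, "y": -0.007, "z": -0.003, "ax": 0, "ay": 0, "az": 0},
    {"fingers": -0.9, "x": 0.04, "y": -0.008, "z": -0.003, "ax": 0, "ay": 0, "az": 0},
    {"fingers": -0.9, "x": 0.04, "y": -0.008, "z": -0.003, "ax": 0, "ay": 0, "az": 0},
    {"fingers": -0.9, "x": 0.023, "y": -0.004, "z": -0.002, "ax": 0, "ay": 0, "az": 0},
    {"fingers": -0.9, "x": 0, "y": 0, "z": 0, "ax": 0, "ay": 0, "az": 0},
    {"fingers": -0.9, "x": 0, "y": 0, "z": 0, "ax": 0, "ay": 0, "az": 0},
    {"fingers": -0.9, "x": 0, "y": 0, "z": 0, "ax": 0, "ay": 0, "az": 0}
  ]
}}

```text
clock: 5.47
tcp_pos: [0.4488, -0.1317, 0.1433]
orientation: [-2.604, -1.757, 0.002]
contact_force: [-0.5, -1.1, -0.5]
grip_width: 0.0143
gripper_force: 29.3
```

```bash
python3 s.py
python3 - <<'E'
from h import *
f=grab('wrist');np.savez('/tmp/w5.npz',**f)
f4=dict(np.load('/tmp/w4.npz'))
cv2.imwrite('/tmp/a.png',f4['frame'][180:240,245:315,::-1])
a=cv2.resize(f4['frame'][187:227,252:302,::-1],None,fx=8,fy=8,interpolation=cv2.INTER_CUBIC)
b=cv2.resize(f['frame'][187:227,252:302,::-1],None,fx=8,fy=8,interpolation=cv2.INTER_CUBIC)
cv2.imwrite('pics/w5.png',np.hstack([a,b]))
print(plane(f4,276.7,206.7,.016),proj(f,[.4494,-.132,.03]))
E
```

```text
t 5.47 q [-0.38  0.33  0.63  2.17 -0.29  0.73  0.07] p [ 0.4488 -0.1317  0.1433] yaw -22.0 zt [-0.002 -0.001 -1.   ] F [-0.5 -1.1 -0.5] w 0.0143 g 29.3
[ 0.41445808 -0.30515107  0.016     ] [280.79377384 205.75365607]
```

View pics/w5.png

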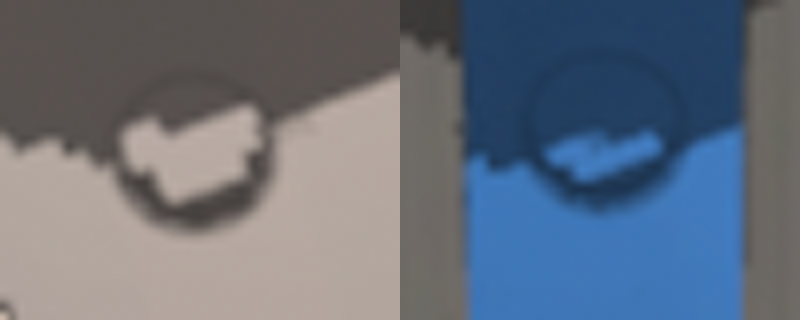

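Left: pocket rim centred at (194,152); right: nest rim centred at (205,129) of its tile (8x, origin 252,187).

Run:
```python
from h import *
f4=dict(np.load('/tmp/w4.npz'));f5=dict(np.load('/tmp/w5.npz'));f1=dict(np.load('/tmp/w1.npz'))
po=plane(f4,252+194/8-.44,187+152/8-.44,.016);ne=plane(f5,252+205/8-.44,187+129/8-.44,.03)
print('pocket',po,'nest',ne,'pin w1',plane(f1,258.9,227.2,.028))
for n,z in(('w4',.132-.0361+.028),('w5',.1433-.0361+.028)):
    f=dict(np.load(f'/tmp/{n}.npz'));u=np.array([160+355/3,180+282/3])-.33;print(n,'pinhead',plane(f,*u,z))
for g in [(.4156,-.3038)]:
    t=ne[:2]+np.array(g)-po[:2];print('tcp target',t)
o=r.get_obs();m=R.from_rotvec(o['orientation']).as_matrix();d=np.r_[t,0.0501]-o['tcp_pos'];print('tool delta',m.T@d)
```

```text
pocket [ 0.41419323 -0.30414868  0.016     ] nest [ 0.44791423 -0.12902325  0.03      ] pin w1 [ 0.41506554 -0.30390335  0.028     ]
w4 pinhead [ 0.41591653 -0.30270399  0.1239    ]
w5 pinhead [ 0.44822725 -0.12995944  0.1352    ]
tcp target [ 0.449321   -0.12867456]
tool delta [ 0.00366632 -0.00068328  0.09332537]
```

Emit:
{"name": "arm_command", "arguments": {
  "rows": [
    {"fingers": -0.9, "x": 0.003, "y": -0.0008, "z": 0.02, "ax": 0, "ay": 0, "az": 0},
    {"fingers": -0.9, "x": 0, "y": 0, "z": 0.03, "ax": 0, "ay": 0, "az": 0},
    {"fingers": -0.9, "x": 0, "y": 0, "z": 0.02, "ax": 0, "ay": 0, "az": 0},
    {"fingers": -0.9, "x": 0, "y": 0, "z": 0.012, "ax": 0, "ay": 0, "az": 0},
    {"fingers": -0.9, "x": 0, "y": 0, "z": 0, "ax": 0, "ay": 0, "az": 0},
    {"fingers": -0.9, "x": 0, "y": 0, "z": 0, "ax": 0, "ay": 0, "az": 0},
    {"fingers": -0.9, "x": 0, "y": 0, "z": 0, "ax": 0, "ay": 0, "az": 0}
  ]
}}

```text
clock: 6.1
tcp_pos: [0.4501, -0.1291, 0.0624]
orientation: [2.605, 1.755, 0.0]
contact_force: [1.1, 0.1, 0.8]
grip_width: 0.0139
gripper_force: 29.3
```

```bash
python3 s.py
python3 - <<'E'
from h import *
f=grab('wrist');np.savez('/tmp/w6.npz',**f)
cv2.imwrite('pics/w6.png',cv2.resize(f['frame'][220:320,210:350,::-1],None,fx=5,fy=5,interpolation=cv2.INTER_CUBIC))
E
```

```text
t 6.1 q [-0.27  0.48  0.51  2.21 -0.45  0.55  0.2 ] p [ 0.4501 -0.1291  0.0624] yaw -22.08 zt [ 0.001 -0.    -1.   ] F [1.1 0.1 0.8] w 0.0139 g 29.3
```

View pics/w6.png

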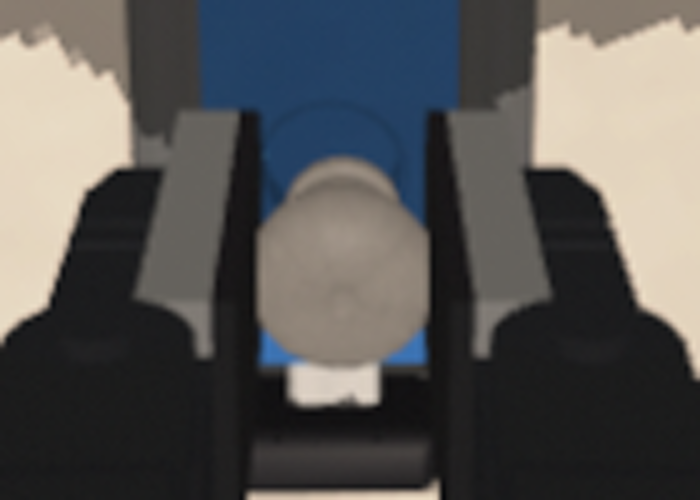

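Nest rim spans x 263–403 with its top at y 100; the stem spans 288–398 (centre 343), its foot edge at y 157. So the pin is slightly off to the right.

Run:
```python
from h import *
f=dict(np.load('/tmp/w6.npz'));o=r.get_obs();m=R.from_rotvec(o['orientation']).as_matrix()
q=lambda a,b,z:(m.T@(plane(f,210+a/5-.4,220+b/5-.4,z)-o['tcp_pos']))[:2]*1000
print('nest L R',q(263,168,.03),q(403,168,.03),'top',q(333,100,.03)-[6.5,0])
print('foot',q(343,157,.0363)-[5.3,0],q(288,195,.0363),q(398,195,.0363))
```

```text
nest L R [-0.60809195 -8.80178842] [-0.63442231  4.42589607] top [-0.26367987 -2.1696259 ]
foot [-2.10960349 -1.24060725] [-0.5259454  -6.25316328] [-0.54615532  3.76303082]
```

Emit:
{"name": "arm_command", "arguments": {
  "rows": [
    {"fingers": -0.9, "x": 0.0009, "y": -0.0009, "z": 0.003, "ax": 0, "ay": 0, "az": 0},
    {"fingers": -0.9, "x": 0, "y": 0, "z": 0.002, "ax": 0, "ay": 0, "az": 0},
    {"fingers": -0.9, "x": 0, "y": 0, "z": 0.001, "ax": 0, "ay": 0, "az": 0},
    {"fingers": -0.9, "x": 0, "y": 0, "z": 0.001, "ax": 0, "ay": 0, "az": 0},
    {"fingers": -0.9, "x": 0, "y": 0, "z": 0.001, "ax": 0, "ay": 0, "az": 0},
    {"fingers": -0.9, "x": 0, "y": 0, "z": 0, "ax": 0, "ay": 0, "az": 0},
    {"fingers": -0.9, "x": 0, "y": 0, "z": 0, "ax": 0, "ay": 0, "az": 0}
  ]
}}

```text
clock: 6.73
tcp_pos: [0.4494, -0.1268, 0.0538]
orientation: [-2.604, -1.758, 0.0]
contact_force: [-0.7, -1.2, -0.7]
grip_width: 0.0142
gripper_force: 29.3
```

```bash
python3 s.py
```

```text
t 6.73 q [-0.26  0.5   0.49  2.22 -0.46  0.53  0.21] p [ 0.4494 -0.1268  0.0538] yaw -21.97 zt [-0. -0. -1.] F [-0.7 -1.2 -0.7] w 0.0142 g 29.3
```

Emit:
{"name": "arm_command", "arguments": {
  "rows": [
    {"fingers": -0.9, "x": 0, "y": 0, "z": 0.001, "ax": 0, "ay": 0, "az": 0},
    {"fingers": -0.9, "x": 0, "y": 0, "z": 0.001, "ax": 0, "ay": 0, "az": 0},
    {"fingers": -0.9, "x": 0, "y": 0, "z": 0.001, "ax": 0, "ay": 0, "az": 0},
    {"fingers": -0.9, "x": 0, "y": 0, "z": 0, "ax": 0, "ay": 0, "az": 0}
  ]
}}

```text
clock: 7.07
tcp_pos: [0.4494, -0.1268, 0.0507]
orientation: [-2.604, -1.757, 0.0]
contact_force: [-0.1, -0.5, -0.0]
grip_width: 0.0141
gripper_force: 29.3
```

```bash
python3 s.py;python3 s.py
```

```text
t 7.07 q [-0.25  0.5   0.48  2.22 -0.47  0.52  0.21] p [ 0.4494 -0.1268  0.0507] yaw -21.97 zt [-0. -0. -1.] F [-0.1 -0.5 -0. ] w 0.0141 g 29.3
t 7.07 q [-0.25  0.5   0.48  2.22 -0.47  0.52  0.21] p [ 0.4494 -0.1268  0.0507] yaw -21.97 zt [-0. -0. -1.] F [-0.1 -0.5 -0. ] w 0.0141 g 29.3
```

No force, nearly home. Two small steps to feel the floor.

Emit:
{"name": "arm_command", "arguments": {
  "rows": [
    {"fingers": -0.9, "x": 0, "y": 0, "z": 0.0007, "ax": 0, "ay": 0, "az": 0},
    {"fingers": -0.9, "x": 0, "y": 0, "z": 0, "ax": 0, "ay": 0, "az": 0},
    {"fingers": -0.9, "x": 0, "y": 0, "z": 0.0005, "ax": 0, "ay": 0, "az": 0},
    {"fingers": -0.9, "x": 0, "y": 0, "z": 0, "ax": 0, "ay": 0, "az": 0}
  ]
}}

```text
clock: 7.4
tcp_pos: [0.4495, -0.1269, 0.05]
orientation: [-2.604, -1.757, -0.0]
contact_force: [-0.9, -0.3, 6.5]
grip_width: 0.0141
gripper_force: 29.7
```

```bash
python3 s.py
```

```text
t 7.4 q [-0.25  0.5   0.48  2.22 -0.47  0.52  0.21] p [ 0.4495 -0.1269  0.05  ] yaw -21.98 zt [ 0.  0. -1.] F [-0.9 -0.3  6.5] w 0.0141 g 29.7
```

Emit:
{"name": "arm_command", "arguments": {
  "rows": [
    {"fingers": -0.4, "x": 0, "y": 0, "z": -0.0005, "ax": 0, "ay": 0, "az": 0},
    {"fingers": -0.2, "x": 0, "y": 0, "z": 0, "ax": 0, "ay": 0, "az": 0},
    {"fingers": -0.2, "x": 0, "y": 0, "z": 0, "ax": 0, "ay": 0, "az": 0},
    {"fingers": -0.2, "x": 0, "y": 0, "z": -0.005, "ax": 0, "ay": 0, "az": 0},
    {"fingers": -0.2, "x": 0, "y": 0, "z": -0.02, "ax": 0, "ay": 0, "az": 0},
    {"fingers": -0.2, "x": 0, "y": 0, "z": -0.04, "ax": 0, "ay": 0, "az": 0},
    {"fingers": -0.2, "x": 0, "y": 0, "z": -0.04, "ax": 0, "ay": 0, "az": 0},
    {"fingers": -0.2, "x": 0, "y": 0, "z": -0.04, "ax": 0, "ay": 0, "az": 0},
    {"fingers": -0.2, "x": 0, "y": 0, "z": -0.03, "ax": 0, "ay": 0, "az": 0},
    {"fingers": -0.2, "x": 0, "y": 0, "z": 0, "ax": 0, "ay": 0, "az": 0}
  ]
}}

```text
clock: 8.23
tcp_pos: [0.4525, -0.1279, 0.2308]
orientation: [2.601, 1.754, 0.013]
contact_force: [1.5, -0.1, 0.4]
grip_width: 0.0343
gripper_force: 0.0
```

```bash
python3 s.py
python3 - <<'E'
from h import *
f=grab('wrist','w7.png');np.savez('/tmp/w7.npz',**f);P=pts(f)
u=proj(f,[.4485,-.129,.04]).astype(int);print(u)
Q=P[u[1]-25:u[1]+25,u[0]-25:u[0]+25].reshape(-1,3);q=Q[(Q[:,2]>.0365)&(Q[:,2]<.06)]
print(len(q),q.mean(0),q.min(0),q.max(0),np.percentile(q[:,2],[50,90]))
E
```

```text
t 8.23 q [-0.5   0.18  0.73  2.09 -0.15  0.91 -0.07] p [ 0.4525 -0.1279  0.2308] yaw -22.01 zt [ 0.01   0.001 -1.   ] F [ 1.5 -0.1  0.4] w 0.0343 g 0.0
[273 185]
242 [ 0.44833032 -0.1278208   0.04052437] [ 0.44051611 -0.13627958  0.03692902] [ 0.45592418 -0.12031771  0.04310916] [0.04068043 0.04182688]
```

View pics/w7.png

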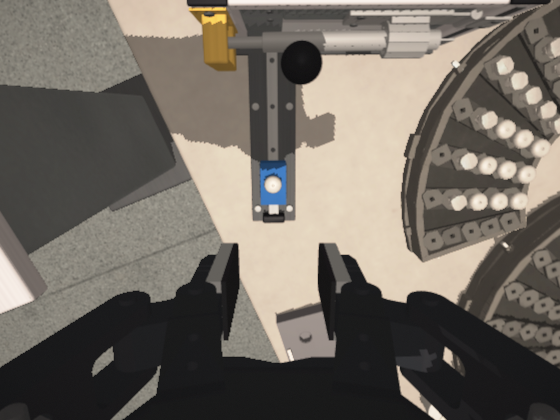

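The pin stands in the nest at (272,184), top at 0.042 as it should be; knob at (301,62), keeper (217,40).

Run:
```python
from h import *
f=dict(np.load('/tmp/w7.npz'));g=cv2.cvtColor(f['frame'],cv2.COLOR_RGB2HSV)[...,2]
m=(g<60).astype(np.uint8);m[95:]=0;m[:35]=0;m[:,:275]=0;m[:,330:]=0
k,l,st,ce=cv2.connectedComponentsWithStats(m);i=l[62,301];print(st[i],ce[i])
c=(st[i][0]+st[i][2]/2-.5,st[i][1]+st[i][3]/2-.5);c=ce[i]
kn=plane(f,*c,.163);print('knob w',kn)
P=pts(f)[l==i];P=P[P[:,2]>.14];print(len(P),P.mean(0),P.max(0),P.min(0))
A=np.c_[2*P,np.ones(len(P))];s=np.linalg.lstsq(A,(P**2).sum(1),rcond=None)[0];print('sphere',s[:3],np.sqrt(s[3]+s[:3]@s[:3]))
# top-view
t=dict(np.load('/tmp/top.npz'));print('knob top',plane(t,150+295/3.45-.36,170+284/3.45-.36,.163))
# bolt direction: nest-> enclosure with yaw 68
for yaw in(67,68,69):
  a=np.radians(yaw);X=np.array([np.cos(a),np.sin(a)]);Y=np.array([-X[1],X[0]]);n=np.array([.4483,-.1280]);print(yaw,n+.091*X-.014*Y)
# rail edges angle in wrist view: rail dark strip top z~? use shuttle blue box
h=cv2.cvtColor(f['frame'],cv2.COLOR_RGB2HSV).astype(int);b=((abs(h[...,0]-108)<12)&(h[...,1]>110)).astype(np.uint8)
c=max(cv2.findContours(b,0,2)[0],key=cv2.contourArea);B=np.array([plane(f,*p,.03)[:2] for p in cv2.boxPoints(cv2.minAreaRect(c))])
for j in range(2): d=B[j+1]-B[j];print(np.linalg.norm(d),np.degrees(np.arctan2(d[1],d[0])))
o=r.get_obs();R_=R.from_rotvec(o['orientation']).as_matrix();print('tool',R_.T@(kn-o['tcp_pos']))
```

```text
[ 278   41   43   54 1554] [298.95559846  63.28507079]
knob w [ 0.49490807 -0.05007498  0.163     ]
1367 [ 0.49503505 -0.05070054  0.1720826 ] [ 0.50572998 -0.04043136  0.35456386] [ 0.47553123 -0.0649226   0.16311541]
sphere [ 0.48078269 -0.04975146  0.25928086] 0.08935634419764915
knob top [ 0.49754147 -0.05180569  0.163     ]
67 [ 0.4967436  -0.04970429]
68 [ 0.49536977 -0.04887076]
69 [ 0.49398161 -0.04806133]
0.02289522358353786 -22.140450336006932
0.04085786304266833 -111.77308463448163
tool [0.08742063 0.01125338 0.06567855]
```

Emit:
{"name": "arm_command", "arguments": {
  "rows": [
    {"fingers": 0, "x": 0.029, "y": 0.004, "z": 0, "ax": 0, "ay": 0, "az": 0},
    {"fingers": 0, "x": 0.03, "y": 0.004, "z": 0, "ax": 0, "ay": 0, "az": 0},
    {"fingers": 0, "x": 0.0285, "y": 0.004, "z": 0, "ax": 0, "ay": 0, "az": 0},
    {"fingers": 0, "x": 0, "y": 0, "z": 0, "ax": 0, "ay": 0, "az": 0},
    {"fingers": 0, "x": 0, "y": 0, "z": 0.01, "ax": 0, "ay": 0, "az": 0},
    {"fingers": 0, "x": 0, "y": 0, "z": 0, "ax": 0, "ay": 0, "az": 0}
  ]
}}

```text
clock: 8.78
tcp_pos: [0.4914, -0.0504, 0.2128]
orientation: [-2.603, -1.757, 0.006]
contact_force: [-0.7, -0.1, -0.3]
grip_width: 0.0428
gripper_force: 0.0
```

```bash
python3 s.py
python3 - <<'E'
from h import *
f=grab('wrist');np.savez('/tmp/w8.npz',**f)
g=cv2.cvtColor(f['frame'],cv2.COLOR_RGB2HSV)[...,2];u=proj(f,[.4958,-.0502,.163]).astype(int);print(u)
cv2.imwrite('pics/w8.png',cv2.resize(f['frame'][180:340,180:380,::-1],None,fx=3.5,fy=3.5))
E
```

```text
t 8.78 q [-0.59  0.26  0.67  2.05 -0.2   0.9  -0.19] p [ 0.4914 -0.0504  0.2128] yaw -21.96 zt [-0.004 -0.001 -1.   ] F [-0.7 -0.1 -0.3] w 0.0428 g 0.0
[288 235]
```

View pics/w8.png

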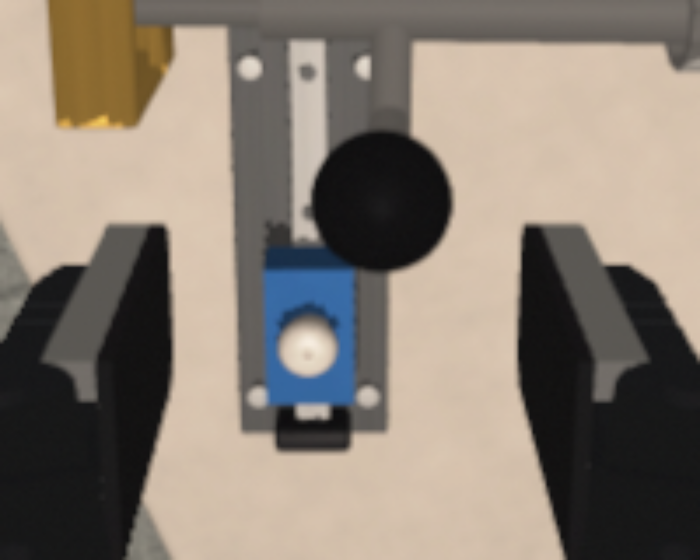

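Knob centred at (382,200) of the crop (3.5x, origin 180,180), pads at 168 and 520.

Run:
```python
from h import *
f=dict(np.load('/tmp/w8.npz'));o=r.get_obs();m=R.from_rotvec(o['orientation']).as_matrix()
for z in(.163,.165): k=plane(f,288.8,236.8,z);print(k,m.T@(k-o['tcp_pos']))
```

```text
[ 0.49592077 -0.05077061  0.163     ] [0.00202388 0.00423786 0.05040176]
[ 0.49615443 -0.05003649  0.165     ] [0.00278751 0.00417232 0.04840023]
```

Emit:
{"name": "arm_command", "arguments": {
  "rows": [
    {"fingers": 0, "x": 0.003, "y": 0.005, "z": 0.005, "ax": 0, "ay": 0, "az": 0},
    {"fingers": 0, "x": 0, "y": 0, "z": 0.015, "ax": 0, "ay": 0, "az": 0},
    {"fingers": 0, "x": 0, "y": 0, "z": 0.015, "ax": 0, "ay": 0, "az": 0},
    {"fingers": 0, "x": 0, "y": 0, "z": 0.012, "ax": 0, "ay": 0, "az": 0},
    {"fingers": 0, "x": 0, "y": 0, "z": 0.003, "ax": 0, "ay": 0, "az": 0},
    {"fingers": 0, "x": 0, "y": 0, "z": 0, "ax": 0, "ay": 0, "az": 0},
    {"fingers": 0, "x": 0, "y": 0, "z": 0, "ax": 0, "ay": 0, "az": 0}
  ]
}}

```text
clock: 9.42
tcp_pos: [0.4992, -0.0498, 0.1654]
orientation: [2.605, 1.756, 0.0]
contact_force: [-0.0, 0.0, 0.0]
grip_width: 0.0429
gripper_force: 0.0
```

```bash
python3 s.py
```

```text
t 9.42 q [-0.54  0.35  0.63  2.08 -0.28  0.8  -0.12] p [ 0.4992 -0.0498  0.1654] yaw -22.03 zt [ 0. -0. -1.] F [-0.  0.  0.] w 0.0429 g 0.0
```

Emit:
{"name": "arm_command", "arguments": {
  "rows": [
    {"fingers": 0, "x": -0.001, "y": -0.0015, "z": 0.003, "ax": 0, "ay": 0, "az": 0},
    {"fingers": -0.4, "x": 0, "y": 0, "z": 0, "ax": 0, "ay": 0, "az": 0},
    {"fingers": -0.7, "x": 0, "y": 0, "z": 0, "ax": 0, "ay": 0, "az": 0},
    {"fingers": -0.8, "x": 0, "y": 0, "z": 0, "ax": 0, "ay": 0, "az": 0},
    {"fingers": -0.8, "x": 0, "y": 0, "z": 0, "ax": 0, "ay": 0, "az": 0},
    {"fingers": -0.8, "x": 0, "y": 0, "z": 0, "ax": 0, "ay": 0, "az": 0},
    {"fingers": -0.8, "x": 0, "y": 0, "z": 0, "ax": 0, "ay": 0, "az": 0}
  ],
  "grip_force": 40
}}

```text
clock: 10.0
tcp_pos: [0.4974, -0.0496, 0.1625]
orientation: [2.604, 1.757, 0.001]
contact_force: [-2.8, -0.3, 5.1]
grip_width: 0.0184
gripper_force: 39.1
```

```bash
python3 s.py
```

```text
t 10.0 q [-0.54  0.35  0.63  2.08 -0.29  0.79 -0.12] p [ 0.4974 -0.0496  0.1625] yaw -21.97 zt [ 0.  0. -1.] F [-2.8 -0.3  5.1] w 0.0184 g 39.1
```

Emit:
{"name": "arm_command", "arguments": {
  "rows": [
    {"fingers": -0.8, "x": 0, "y": 0.001, "z": -0.0015, "ax": 0, "ay": 0, "az": 0},
    {"fingers": -0.8, "x": 0, "y": 0.001, "z": -0.0015, "ax": 0, "ay": 0, "az": 0},
    {"fingers": -0.8, "x": 0, "y": 0.001, "z": -0.0015, "ax": 0, "ay": 0, "az": 0},
    {"fingers": -0.8, "x": 0, "y": 0.001, "z": -0.001, "ax": 0, "ay": 0, "az": 0},
    {"fingers": -0.8, "x": 0, "y": 0, "z": 0, "ax": 0, "ay": 0, "az": 0},
    {"fingers": -0.8, "x": 0, "y": 0, "z": 0, "ax": 0, "ay": 0, "az": 0}
  ]
}}

```text
clock: 10.5
tcp_pos: [0.5011, -0.0511, 0.1678]
orientation: [2.604, 1.758, 0.0]
contact_force: [0.1, 0.8, -3.3]
grip_width: 0.0186
gripper_force: 39.4
```

```bash
python3 s.py
```

```text
t 10.5 q [-0.54  0.35  0.63  2.07 -0.28  0.81 -0.12] p [ 0.5011 -0.0511  0.1678] yaw -21.96 zt [ 0. -0. -1.] F [ 0.1  0.8 -3.3] w 0.0186 g 39.4
```

Emit:
{"name": "arm_command", "arguments": {
  "rows": [
    {"fingers": -0.8, "x": 0, "y": 0.002, "z": 0, "ax": 0, "ay": 0, "az": 0},
    {"fingers": -0.8, "x": 0, "y": 0.002, "z": 0, "ax": 0, "ay": 0, "az": 0},
    {"fingers": -0.8, "x": 0, "y": 0.002, "z": 0, "ax": 0, "ay": 0, "az": 0},
    {"fingers": -0.8, "x": 0, "y": 0.002, "z": 0, "ax": 0, "ay": 0, "az": 0},
    {"fingers": -0.8, "x": 0, "y": 0.002, "z": 0, "ax": 0, "ay": 0, "az": 0}
  ]
}}

```text
clock: 10.92
tcp_pos: [0.5106, -0.0549, 0.1677]
orientation: [2.604, 1.758, 0.0]
contact_force: [-0.8, 1.6, -2.5]
grip_width: 0.0182
gripper_force: 39.4
```

```bash
python3 s.py
```

```text
t 10.92 q [-0.52  0.36  0.63  2.05 -0.29  0.81 -0.11] p [ 0.5106 -0.0549  0.1677] yaw -21.96 zt [ 0.  0. -1.] F [-0.8  1.6 -2.5] w 0.0182 g 39.4
```

Emit:
{"name": "arm_command", "arguments": {
  "rows": [
    {"fingers": -0.8, "x": 0, "y": 0.002, "z": 0, "ax": 0, "ay": 0, "az": 0},
    {"fingers": -0.8, "x": 0, "y": 0.002, "z": 0, "ax": 0, "ay": 0, "az": 0},
    {"fingers": -0.8, "x": 0, "y": 0.002, "z": 0, "ax": 0, "ay": 0, "az": 0},
    {"fingers": -0.8, "x": 0, "y": 0.002, "z": 0, "ax": 0, "ay": 0, "az": 0},
    {"fingers": -0.8, "x": 0, "y": 0.002, "z": 0, "ax": 0, "ay": 0, "az": 0},
    {"fingers": -0.8, "x": 0, "y": 0.002, "z": 0, "ax": 0, "ay": 0, "az": 0},
    {"fingers": -0.8, "x": 0, "y": 0.002, "z": 0, "ax": 0, "ay": 0, "az": 0},
    {"fingers": -0.8, "x": 0, "y": 0.001, "z": 0, "ax": 0, "ay": 0, "az": 0},
    {"fingers": -0.8, "x": 0, "y": 0, "z": 0, "ax": 0, "ay": 0, "az": 0}
  ]
}}

```text
clock: 11.67
tcp_pos: [0.5245, -0.0605, 0.1676]
orientation: [2.604, 1.757, 0.0]
contact_force: [0.9, 0.7, -5.1]
grip_width: 0.0184
gripper_force: 39.3
```

```bash
python3 s.py
```

```text
t 11.67 q [-0.5   0.39  0.62  2.02 -0.3   0.83 -0.09] p [ 0.5245 -0.0605  0.1676] yaw -21.97 zt [ 0. -0. -1.] F [ 0.9  0.7 -5.1] w 0.0184 g 39.3
```

Emit:
{"name": "arm_command", "arguments": {
  "rows": [
    {"fingers": -0.8, "x": 0, "y": 0.001, "z": 0, "ax": 0, "ay": 0, "az": 0},
    {"fingers": -0.8, "x": -0.0028, "y": 0.0015, "z": 0, "ax": 0, "ay": 0, "az": -2.1},
    {"fingers": -0.8, "x": -0.0028, "y": 0.0015, "z": 0, "ax": 0, "ay": 0, "az": -2.1},
    {"fingers": -0.8, "x": -0.0028, "y": 0.0015, "z": 0, "ax": 0, "ay": 0, "az": -2.1},
    {"fingers": -0.8, "x": 0, "y": 0, "z": 0, "ax": 0, "ay": 0, "az": 0}
  ]
}}

```text
clock: 12.08
tcp_pos: [0.5266, -0.0705, 0.1677]
orientation: [-2.503, -1.899, -0.001]
contact_force: [1.2, 2.6, -4.4]
grip_width: 0.0189
gripper_force: 39.4
```

```bash
cat >> s.py <<'E'
H=np.array([.6101,-.0533]);a=np.radians(68);v=o['tcp_pos'][:2]-H;X=np.array([np.cos(a),np.sin(a)]);Y=np.array([-X[1],X[0]])
e=np.array([v@X,v@Y]);sw=np.arctan2(-e[0],e[1])-np.arcsin(.0388/np.hypot(*e));print('enc',e.round(4),'swing',sw.round(3),'along',np.sqrt(e@e-.0388**2).round(4),'Ftool',(m.T@o['contact_force']).round(1))
E
python3 s.py
```

```text
t 12.08 q [-0.46  0.39  0.59  2.01 -0.29  0.83  0.03] p [ 0.5266 -0.0705  0.1677] yaw -15.62 zt [ 0.  0. -1.] F [ 1.2  2.6 -4.4] w 0.0189 g 39.4
enc [-0.0472  0.071 ] swing 0.114 along 0.0759 Ftool [2.8 0.4 4.4]
```

Emit:
{"name": "arm_command", "arguments": {
  "rows": [
    {"fingers": -0.8, "x": -0.0028, "y": 0.0015, "z": 0, "ax": 0, "ay": 0, "az": -2.1},
    {"fingers": -0.8, "x": -0.0028, "y": 0.0015, "z": 0, "ax": 0, "ay": 0, "az": -2.1},
    {"fingers": -0.8, "x": -0.0028, "y": 0.0015, "z": 0, "ax": 0, "ay": 0, "az": -2.1},
    {"fingers": -0.8, "x": -0.0028, "y": 0.0015, "z": 0, "ax": 0, "ay": 0, "az": -2.1},
    {"fingers": -0.8, "x": -0.0028, "y": 0.0015, "z": 0, "ax": 0, "ay": 0, "az": -2.1},
    {"fingers": -0.8, "x": -0.0028, "y": 0.0015, "z": 0, "ax": 0, "ay": 0, "az": -2.1},
    {"fingers": -0.8, "x": -0.0028, "y": 0.0015, "z": 0, "ax": 0, "ay": 0, "az": -2.1},
    {"fingers": -0.8, "x": -0.0028, "y": 0.0015, "z": 0, "ax": 0, "ay": 0, "az": -2.1},
    {"fingers": -0.8, "x": -0.0028, "y": 0.0015, "z": 0, "ax": 0, "ay": 0, "az": -2.1},
    {"fingers": -0.8, "x": -0.0028, "y": 0.0015, "z": 0, "ax": 0, "ay": 0, "az": -2.1}
  ]
}}

```text
clock: 12.92
tcp_pos: [0.5378, -0.0989, 0.1676]
orientation: [-2.113, -2.322, 0.0]
contact_force: [-1.1, 3.3, -1.4]
grip_width: 0.0186
gripper_force: 39.5
```

```bash
python3 s.py
```

```text
t 12.92 q [-0.33  0.4   0.5   1.97 -0.26  0.84  0.41] p [ 0.5378 -0.0989  0.1676] yaw 5.39 zt [-0.001  0.001 -1.   ] F [-1.1  3.3 -1.4] w 0.0186 g 39.5
enc [-0.0694  0.05  ] swing 0.476 along 0.0762 Ftool [ 3.4 -0.8  1.5]
```

Emit:
{"name": "arm_command", "arguments": {
  "rows": [
    {"fingers": -0.8, "x": -0.0028, "y": 0.0015, "z": 0, "ax": 0, "ay": 0, "az": -2.1},
    {"fingers": -0.8, "x": -0.0028, "y": 0.0015, "z": 0, "ax": 0, "ay": 0, "az": -2.1},
    {"fingers": -0.8, "x": -0.0028, "y": 0.0015, "z": 0, "ax": 0, "ay": 0, "az": -2.1},
    {"fingers": -0.8, "x": -0.0028, "y": 0.0015, "z": 0, "ax": 0, "ay": 0, "az": -2.1},
    {"fingers": -0.8, "x": -0.0028, "y": 0.0015, "z": 0, "ax": 0, "ay": 0, "az": -2.1},
    {"fingers": -0.8, "x": -0.0028, "y": 0.0015, "z": 0, "ax": 0, "ay": 0, "az": -2.1},
    {"fingers": -0.8, "x": -0.0028, "y": 0.0015, "z": 0, "ax": 0, "ay": 0, "az": -2.1},
    {"fingers": -0.8, "x": -0.0028, "y": 0.0015, "z": 0, "ax": 0, "ay": 0, "az": -2.1},
    {"fingers": -0.8, "x": -0.0028, "y": 0.0015, "z": 0, "ax": 0, "ay": 0, "az": -2.1},
    {"fingers": -0.8, "x": -0.0028, "y": 0.0015, "z": 0, "ax": 0, "ay": 0, "az": -2.1}
  ]
}}

```text
clock: 13.75
tcp_pos: [0.5587, -0.122, 0.1675]
orientation: [-1.654, -2.667, 0.001]
contact_force: [-3.9, 3.0, 0.4]
grip_width: 0.0185
gripper_force: 39.7
```

Emit:
{"name": "arm_command", "arguments": {
  "rows": [
    {"fingers": -0.8, "x": -0.0028, "y": 0.0015, "z": 0, "ax": 0, "ay": 0, "az": -2.1},
    {"fingers": -0.8, "x": 0, "y": 0, "z": 0, "ax": 0, "ay": 0, "az": 0},
    {"fingers": -0.8, "x": 0, "y": 0, "z": 0, "ax": 0, "ay": 0, "az": 0},
    {"fingers": -0.8, "x": 0, "y": 0, "z": 0, "ax": 0, "ay": 0, "az": 0},
    {"fingers": -0.8, "x": 0, "y": 0, "z": 0, "ax": 0, "ay": 0, "az": 0}
  ]
}}

```text
clock: 14.17
tcp_pos: [0.5612, -0.124, 0.1674]
orientation: [-1.609, -2.695, 0.001]
contact_force: [-4.3, 2.8, 1.1]
grip_width: 0.0183
gripper_force: 39.6
```

```bash
python3 s.py
python3 - <<'E'
from h import *
f=grab('top');P=pts(f);np.savez('/tmp/top2.npz',**f)
# pin still home? bystanders and gate: heights near the nest, gate slab points
u=proj(f,[.4485,-.128,.042]).astype(int);q=P[u[1]-8:u[1]+9,u[0]-8:u[0]+9].reshape(-1,3);print('pin top',q[q[:,2].argmax()])
f0=dict(np.load('/tmp/top.npz'));d=cv2.absdiff(f['frame'],f0['frame']).max(2);d[:,300:330]=d[:,300:330]
k,l,st,ce=cv2.connectedComponentsWithStats((d>45).astype(np.uint8))
for i in range(1,k):
    if st[i,4]>12: print(st[i],ce[i].round())
w=grab('wrist');g=cv2.cvtColor(w['frame'],cv2.COLOR_RGB2HSV);P=pts(w)
a=np.radians(68);X=np.array([np.cos(a),np.sin(a)]);Y=np.array([-X[1],X[0]]);H=np.array([.6101,-.0533])
m=(P[...,2]>.128)&(P[...,2]<.142);Q=P[m][:,:2]-H;e=np.c_[Q@X,Q@Y];rr=np.hypot(*e.T);e=e[(rr>.03)&(rr<.15)&(e[:,0]<-.015)]
if len(e)>20:
    ang=np.arctan2(-e[:,0],e[:,1]);print(len(e),np.percentile(ang,[5,25,50,75,95]).round(2))
E
```

```text
t 14.17 q [-0.2   0.43  0.4   1.9  -0.22  0.86  0.8 ] p [ 0.5612 -0.124   0.1674] yaw 28.32 zt [-0.002  0.001 -1.   ] F [-4.3  2.8  1.1] w 0.0183 g 39.6
enc [-0.0838  0.0188] swing 0.881 along 0.0767 Ftool [ 4.5 -2.5 -1.1]
pin top [ 0.39219291 -0.14139239  1.21444139]
[252 165   3   7  13] [253. 168.]
[237 168   7  12  14] [240. 174.]
[253 174  40  34 485] [270. 188.]
[288 175   9  17  52] [294. 182.]
[ 175  179   84  126 3077] [219. 264.]
[275 195  19  26 208] [283. 208.]
[253 198   5   6  15] [255. 200.]
[273 202   4   4  13] [275. 204.]
[ 227  214   58   53 1097] [259. 244.]
[245 265  17  10  51] [253. 269.]
[266 272   6   7  33] [268. 275.]
[ 145  321   82   69 1492] [192. 346.]
[ 154  392   59   28 1147] [182. 402.]
[186 409  25  11 176] [201. 415.]
9999 [0.77 0.84 0.89 0.95 1.32]
```

Emit:
{"name": "arm_command", "arguments": {
  "rows": [
    {"fingers": -0.8, "x": 0, "y": 0, "z": 0, "ax": 0, "ay": 0, "az": 0},
    {"fingers": -0.8, "x": 0, "y": 0, "z": 0, "ax": 0, "ay": 0, "az": 0},
    {"fingers": -0.8, "x": 0, "y": 0, "z": 0, "ax": 0, "ay": 0, "az": 0},
    {"fingers": -0.8, "x": 0, "y": 0, "z": 0, "ax": 0, "ay": 0, "az": 0},
    {"fingers": -0.8, "x": 0, "y": 0, "z": 0, "ax": 0, "ay": 0, "az": 0},
    {"fingers": -0.8, "x": 0, "y": 0, "z": 0, "ax": 0, "ay": 0, "az": 0},
    {"fingers": -0.8, "x": 0, "y": 0, "z": 0, "ax": 0, "ay": 0, "az": 0},
    {"fingers": -0.8, "x": 0, "y": 0, "z": 0, "ax": 0, "ay": 0, "az": 0}
  ]
}}

```text
clock: 14.93
tcp_pos: [0.5612, -0.1239, 0.1674]
orientation: [-1.609, -2.695, 0.001]
contact_force: [-5.2, 3.4, 0.5]
grip_width: 0.0185
gripper_force: 39.6
```

```bash
python3 s.py
python3 - <<'E'
from h import *
f=dict(np.load('/tmp/top2.npz'));P=pts(f);ok=f['depth']>.3
m=ok&(np.hypot(P[...,0]-.4485,P[...,1]+.129)<.012)&(P[...,2]>.035)&(P[...,2]<.06);print('pin',m.sum(),P[m].mean(0),P[m][:,2].max())
g=cv2.cvtColor(f['frame'],cv2.COLOR_RGB2HSV).astype(int);h,s=g[...,0],g[...,1];b=(abs(h-108)<12)&(s>110);r_=((h<8)|(h>172))&(s>120)
for n,k in(('blue',b),('red',r_)):
    k=k.copy();k[:260]=0;k[310:]=0;k[:,:320]=0;k[:,380:]=0;print(n,P[k].mean(0).round(3))
# knob in the wrist view: dark round blob between pads, black points above the gate
w=r.grab_frame('wrist');Q=pts(w);o=r.get_obs();d=Q-o['tcp_pos'];k=(w['depth']>0)&(np.hypot(d[...,0],d[...,1])<.009)&(abs(d[...,2])<.03)
print('knob top rel tcp',k.sum(),np.percentile(d[k][:,2],[50,95,99]))
E
```

```text
t 14.93 q [-0.2   0.43  0.4   1.9  -0.22  0.86  0.8 ] p [ 0.5612 -0.1239  0.1674] yaw 28.33 zt [-0.002  0.001 -1.   ] F [-5.2  3.4  0.5] w 0.0185 g 39.6
enc [-0.0838  0.0188] swing 0.881 along 0.0766 Ftool [ 5.4 -2.9 -0.5]
pin 29 [ 0.44994182 -0.12978508  0.04117431] 0.04634823825176371
blue [ 0.411 -0.354  0.043]
red [ 0.463 -0.311  0.04 ]
knob top rel tcp 2078 [0.00836619 0.0111071  0.01373697]
```

```bash
python3 -c "
from bench import r
print(r.hand_in())"
```

```text
the job is handed in; nothing more can be done
None
```

The job is handed in at about 15 s of the 48 s allowed. The pin is seated home in the nest, the bolt was lifted over the lip and drawn back about 27–30 mm, and the arm is holding the gate open at about 50° (0.88 rad). Both vials are where they were, and I saw no sign of other objects moving; the judge's result was not returned.

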